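Draw out the rose sample's tray of the drying box

ROBOT

A 6-joint arm with a two-finger parallel gripper is mounted at the origin on a cart in front of the work surface, level with it; the furniture and walls round the work are solid. World frame = base frame: x ahead of the robot, y to its left, z up, the work surface at z = 0. Lengths are in mm, angles in rad, forces in N, time in s.
With the tool pointing down it reaches from about 300 to 875 mm from the base axis. Payload 4.2 kg.
Tool frame: the origin (TCP) lies at the centre of the arm's flange, where the gripper is bolted on; the fingertips stand nose_length ahead of it and the grasp point (between the pads) lies 155 mm ahead of it (nose_length is the distance from the TCP to the fingertips, in mm); z points along the fingers, y is the direction in which the jaws open and shut (so a half turn about z gives the same grasp; the last joint's range is limited). The gripper opens to 85 mm and grips with 20 to 120 N. Pads are 22 mm wide; open, the fingers measure 114 mm over their backs; the gripper's body (76 mm by 85 mm) begins 54 mm behind the grasp point. The pads swing forward as they close: fully open they stand 13 mm farther back than shut.
Start: joints at [-1.23, 0.32, 1.565, -0, 1.257, -0.02], TCP at [202.986, -537.977, 404.738] pointing down, gripper open.
Joint ranges: [-3.11, 3.11], [-0.84, 2.01], [0.21, 2.61], [-1.34, 4.49], [0.05, 2.63], [-2.56, 2.56]. Speed limits (rad/s): [2.57, 2.57, 3.14, 3.14, 3.14, 3.14].

INTERFACE

Orientations are given as a rotation vector (axis times angle).
In Python, from plant import * gives the robot as it stands. Calls block until the motion is done:
- move_pose(position, orientation): joint-space move of the TCP to a pose.
- move_linear(position, v=150, rotation=None): straight line of the TCP; rotation=None keeps the orientation; v is the mean speed in mm/s.
- goto_joints(angles): joint-space move.
- move_gripper(opening, newtons=None): opening from 0.0 (shut) to 1.0 (fully open); newtons is the grip in N (None keeps the last); returns when the fingers have stopped.
- sleep(seconds).
- inverse_kinematics(position, orientation): joint angles nearest the present ones, or None.
- get_state(): the state.
- read_camera(name): name is "side" or "top" or "wrist"; returns a dict with "image" (384x512x3 uint8, red, green, blue), "fovy" (degrees; the focal length in pixels is half the picture's height over the tangent of half this angle, whatever the lens; pixels are square), "cx", "cy" (the principal point, pixels), "D" ([k1, k2, p1, p2, k3] as OpenCV has them; the pictures are not rectified), "eye" and "orientation" of the camera in the world; the wrist camera has in their place "T_tool_cam" (4x4, takes a point from camera to tool coordinates, whose origin is the TCP and whose axes are the flange's). Camera axes: x right, y down, z forward; pixel columns grow to the right and rows downward; lengths in mm; the calibration is good to about 2 mm. A picture is of the moment at which its call begins: read the wrist's pose just before it. There is no depth.
A pose or a line that the arm cannot do raises Unreachable and nothing moves.
- sign_off(): hands the job in, once; it reports no verdict.
The state is a dict: "time": time; "joint_pos": joint angles; "joint_velocities": joint speeds; "effort": joint torques, N m; "eef_pos": TCP position; "tool_rot": TCP orientation; "ft_force": force on the tool from outside, world axes, zero at the start; "moment": the same for the moment, N m; "opening": opening from 0.0 (shut) to 1.0 (fully open).
Only numpy, scipy, OpenCV 4.12 (cv2) and the standard library are available. Lean on these libraries where they do the work, as an engineer would, in place of code of your own. Each camera call takes 0.05 s, during which the arm holds its last target.

TASK

The blue slatted drying box has two trays, and only one may stand out at a time. First push the tray with the small sand-coloured sample fully home; then hook a fingertip behind the upturned lip of the tray with the rose-coloured sample and draw it all the way out to its stop. Do not pinch the lips, do not touch or lift the samples, and leave the cup, the block and the brush where they are.

Things in the scene. Friction and masses are not known exactly. Their poses are not given: they have to be found in the camera images.
- rack: low blue drying box with open slatted steel roof, fixed; box at local x -63 to +70 mm, 188 mm wide, 61 mm tall; its low base runs on to x = -108 mm. Origin on the table under the box's middle; -x is the way trays draw out (roughly to the robot's right); two tray lanes side by side at y = +44 and -44 mm. Which tray is in which lane varies
- rose_tray_lip_top (a point): top middle of the upturned lip on the tray with the rose-coloured sample. The lip wall is 82 mm wide (y), 10 mm thick; this point is 49 mm above the table, 3 mm from the lip's rear (+x) face, 7 mm from its front face. Behind it is an open finger pocket 48 mm deep, 82 mm wide, its floor 16 mm above the table, ended by the sample bay and the box. Axes as the rack's
- sand_tray_lip_top (a point): top middle of the upturned lip on the tray with the small sand-coloured sample. The lip wall is 82 mm wide (y), 10 mm thick; this point is 49 mm above the table, 3 mm from the lip's rear (+x) face, 7 mm from its front face. Behind it is an open finger pocket 48 mm deep, 82 mm wide, its floor 16 mm above the table, ended by the sample bay and the box. Axes as the rack's
- rose_tray (a joint): how far the tray with the rose-coloured sample is drawn out, m: 0 = fully home, 0.10 = at its outer stop; it starts between 0 and 0.006. It slides stiffly (about 1.5 N friction plus about 6 N per m/s), stays where it is left and cannot be lifted off its rails
- sand_tray (a joint): how far the tray with the small sand-coloured sample is drawn out, m: 0 = fully home, 0.10 = at its outer stop; it starts between 0.048 and 0.062. It slides stiffly (about 1.5 N friction plus about 6 N per m/s), stays where it is left and cannot be lifted off its rails
- rose_tray_lip: rear plate of the rose tray's lip, 6 x 82 x 37 mm: the face a fingertip hooks behind; origin at the middle of its lower edge, 12 mm above the table
- rose_tray_face: grey front plate of the rose tray's lip, 4 x 80 x 31 mm; origin at the middle of its lower edge, 12 mm above the table
- sand_tray_lip: rear plate of the sand tray's lip, 6 x 82 x 37 mm; origin at the middle of its lower edge, 12 mm above the table
- sand_tray_face: grey front plate of the sand tray's lip, 4 x 80 x 31 mm, the face to push on; origin at the middle of its lower edge, 12 mm above the table
- rose_tray_bay (a point): middle of the floor of the rose tray's sample bay (bay 118 x 76 mm, walls 8 mm high above the floor)
- sand_tray_bay (a point): middle of the floor of the sand tray's sample bay (same size)
- rose_sample: rose-coloured cast bar, 72 x 102 x 24 mm, lying loose in its tray's bay with its length along the slide; origin at the middle of its underside
- sand_sample: small sand-coloured cast bar, 44 x 98 x 16 mm, lying loose in the other tray's bay; origin at the middle of its underside
- cup: bystander: light grey mixing cup, 79 mm across, 88 mm tall, standing; origin at the middle of its underside
- block: bystander: grey cast block, 56 x 76 x 61 mm; origin at the middle of its underside
- brush: bystander: chip brush lying flat, 44 x 218 x 14 mm, its length along its y axis; origin at its middle, on the table

How it is judged:
By the outcome, as a careful person would: the job done as asked, in the order asked, and still so for the second after the job is handed in, with the robot touching nothing.
It also fails if it takes over 45 s, if anything falls off the work surface, if the arm or the gripper's body presses on something with over 40 N, if the wrist force passes 120 N, or if a joint passes its speed limit or range.

## Working session

There is one attempt and no reset: what is moved stays moved. The work goes in short steps, each a Python script; the robot and the scene stay as the last script left them, time stands still between calls to the robot, and variables do not carry over. Pictures are saved under pics/ and viewed, and the job is handed in when it is done.

```bash
ls; mkdir -p pics; python3 - <<'E'
from plant import *
import cv2
s=get_state();print({k:s[k] for k in ('time','eef_pos','tool_rot','ft_force','opening')})
for n in('side','top','wrist'):
    c=read_camera(n);cv2.imwrite(f'pics/{n}0.png',c['image'][:,:,::-1])
    print(n,{k:v for k,v in c.items() if k!='image'})
try: print(nose_length)
except Exception as e: print(e)
E
```

```text
pics
{'time': 0.0, 'eef_pos': array([ 202.93383376, -537.81387732,  403.88833496]), 'tool_rot': array([-3.08889497e+00, -5.63337923e-01,  4.33637323e-04]), 'ft_force': array([-0.57753732, -0.96825196,  0.05708627]), 'opening': 1.0011750613641055}
side {'fovy': 44.28680757443347, 'cx': 248.24907515401335, 'cy': 192.95944884947014, 'D': array([-0.20048066,  0.        ,  0.        ,  0.        ,  0.        ]), 'eye': array([ 486.93970676, 1243.9854437 ,  839.11516515]), 'orientation': array([-0.01839595, -2.73882122,  1.52260029])}
top {'fovy': 43.59521941596581, 'cx': 250.4784275202147, 'cy': 187.35867100865482, 'D': array([-0.17392018,  0.        ,  0.        ,  0.        ,  0.        ]), 'eye': array([ 364.48492017,   16.25325028, 1475.73561421]), 'orientation': array([-2.18209725,  2.16255457, -0.06546655])}
wrist {'fovy': 59.56778616947103, 'cx': 257.8614412905917, 'cy': 189.28995079760523, 'D': array([-0.00836752,  0.        ,  0.        ,  0.        ,  0.        ]), 'T_tool_cam': array([[-4.80138135e-04, -9.49947376e-01, -3.12409590e-01,
         7.95155350e+01],
       [ 9.99999586e-01, -2.14516914e-04, -8.84602026e-04,
         6.06158973e-01],
       [ 7.73308233e-04, -3.12409885e-01,  9.49947086e-01,
         3.13359865e+01],
       [ 0.00000000e+00,  0.00000000e+00,  0.00000000e+00,
         1.00000000e+00]])}
173.4
```

View pics/top0.png

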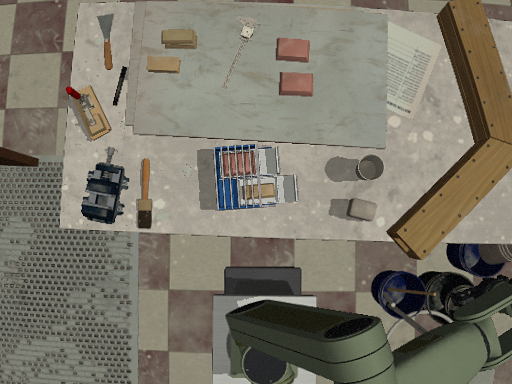

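View pics/side0.png

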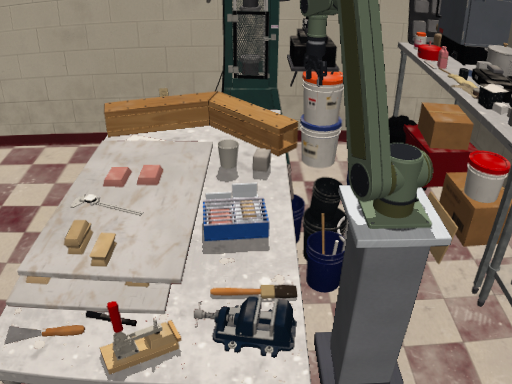

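View pics/wrist0.png

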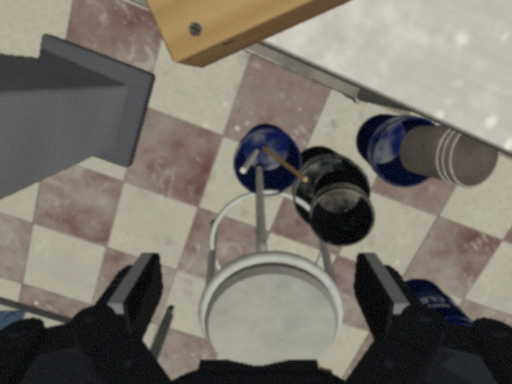

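The top view shows the blue rack at about (215–300, 145–210). The rose sample is in the far lane with its lip at about (280,160). The sand tray is in the near lane, part-way out, with its lip at about (295,188). Draw-out is to the image right, which is world -y. Next I'll take a coarse position from this view and then a close wrist look.

```bash
cat > h.py <<'E'
from plant import *
import numpy as np, cv2
from scipy.spatial.transform import Rotation as R
def cam(n):
    s=get_state(); c=read_camera(n); f=c['image'].shape[0]/2/np.tan(np.radians(c['fovy'])/2)
    c['K']=np.array([[f,0,c['cx']],[0,f,c['cy']],[0,0,1]])
    if n=='wrist':
        T=np.eye(4);T[:3,:3]=R.from_rotvec(s['tool_rot']).as_matrix();T[:3,3]=s['eef_pos'];T=T@c['T_tool_cam']
        c['R'],c['t']=T[:3,:3],T[:3,3]
    else: c['R'],c['t']=R.from_rotvec(c['orientation']).as_matrix(),np.array(c['eye'])
    return c
def ray(c,px,z):
    p=cv2.undistortPoints(np.array(px,float).reshape(-1,1,2),c['K'],c['D'])[:,0]
    d=np.c_[p,np.ones(len(p))]@c['R'].T
    return c['t']+d*((z-c['t'][2])/d[:,2])[:,None]
def save(c,n): cv2.imwrite(f'pics/{n}.png',c['image'][:,:,::-1])
def rot(a): # tool down, jaw axis(y) at angle a in world xy
    y=np.array([np.cos(a),np.sin(a),0]);z=np.array([0,0,-1.]);x=np.cross(y,z)
    return R.from_matrix(np.c_[x,y,z]).as_rotvec()
E
python3 - <<'E'
from h import *
c=cam('top')
print(ray(c,[(216,147),(273,146),(218,210),(274,208)],61).round(0))
print(ray(c,[(279,148),(281,173),(296,176),(298,201)],49).round(0))
print(ray(c,[(369,167),(362,208)],60).round(0), ray(c,[(146,192)],5).round(0))
im=cv2.resize(c['image'][120:230,190:400],None,fx=3.8,fy=3.8,interpolation=cv2.INTER_CUBIC);cv2.imwrite('pics/topz.png',im[:,:,::-1])
for a in (0,np.pi,np.pi/2,-np.pi/2):
    print(a,inverse_kinematics([400,-90,380],rot(a)))
E
```

```text
[[596. 147.  61.]
 [600. -23.  61.]
 [408. 138.  61.]
 [416. -27.  61.]]
[[596. -41.  49.]
 [521. -48.  49.]
 [512. -92.  49.]
 [437. -99.  49.]]
[[ 540. -311.   60.]
 [ 417. -288.   60.]] [[463. 369.   5.]]
0 [-2.49366902e-01  7.79137002e-02  1.94654248e+00 -4.44089210e-16
  1.11713647e+00 -2.49366902e-01]
3.141592653589793 None
1.5707963267948966 [-0.2493669   0.0779137   1.94654248  0.          1.11713647 -1.82016323]
-1.5707963267948966 [-2.49366902e-01  7.79137002e-02  1.94654248e+00 -4.44089210e-16
  1.11713647e+00  1.32142942e+00]
```

View pics/topz.png

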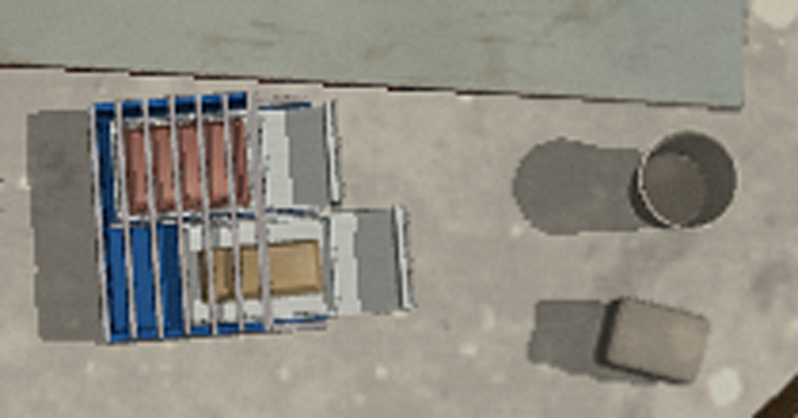

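```bash
python3 - <<'E'
from h import *
move_pose([510,-115,400],rot(0.07))
move_gripper(0.0,20)
c=cam('wrist');save(c,'w1')
s=get_state();print(s['time'],s['eef_pos'],s['opening'],s['ft_force'])
E
```

```text
2.9083 [ 510.0032045  -114.95638453  400.0025431 ] 7.230314289179906e-05 [-0.59617854  0.4026511   0.21787706]
```

View pics/w1.png

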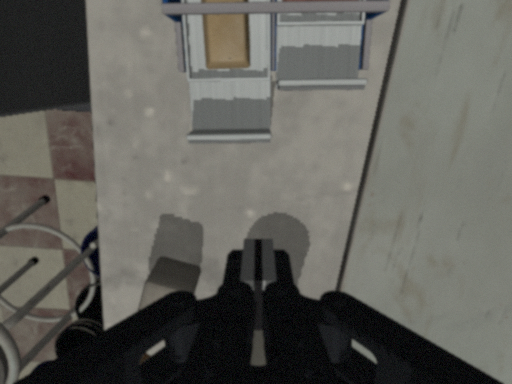

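```bash
python3 - <<'E'
from h import *
c=cam('wrist')
im=cv2.resize(c['image'][0:150,170:390],None,fx=3.6,fy=3.6,interpolation=cv2.INTER_CUBIC);cv2.imwrite('pics/w1z.png',im[:,:,::-1])
print(c['image'][120:146,231].tolist());print(c['image'][70:94,320].tolist())
E
```

```text
[[98, 101, 98], [98, 101, 98], [99, 100, 96], [99, 103, 100], [99, 100, 100], [96, 101, 98], [95, 97, 96], [97, 99, 97], [91, 92, 90], [77, 81, 77], [65, 68, 64], [65, 68, 64], [70, 69, 68], [80, 82, 80], [107, 109, 108], [134, 137, 133], [148, 151, 146], [154, 155, 152], [147, 149, 145], [134, 137, 134], [113, 116, 115], [104, 104, 103], [110, 109, 105], [122, 120, 114], [132, 128, 120], [139, 136, 129]]
[[103, 105, 102], [105, 111, 106], [101, 105, 101], [103, 106, 102], [103, 106, 105], [104, 105, 102], [102, 105, 101], [102, 104, 103], [101, 102, 102], [116, 119, 116], [138, 142, 139], [153, 155, 152], [153, 157, 153], [146, 151, 147], [129, 131, 127], [105, 108, 104], [97, 97, 96], [100, 101, 100], [106, 106, 104], [116, 116, 110], [130, 128, 121], [138, 135, 125], [140, 138, 128], [139, 136, 128]]
```

View pics/w1z.png

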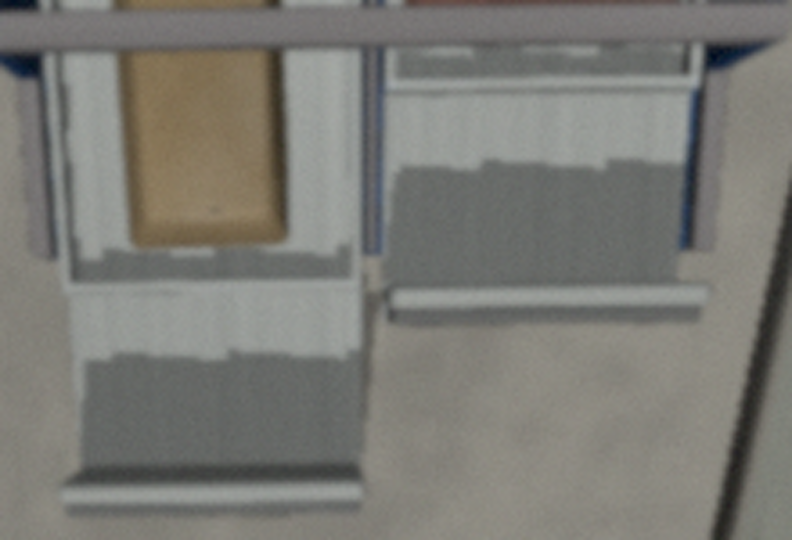

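```bash
python3 - <<'E'
from h import *
c=cam('wrist')
z=lambda x,y:(x/3.6+170-.4,y/3.6-.4)
p=ray(c,[z(63,496),z(361,492),z(391,299),z(708,295)],49);print(p.round(1))
print('widths',np.linalg.norm(p[1]-p[0]),np.linalg.norm(p[3]-p[2]))
for a,b in((0,1),(2,3)):
    d=p[b]-p[a];print(np.degrees(np.arctan2(d[1],d[0])),(p[a]+p[b])/2)
q=ray(c,[z(65,288),z(355,281),z(388,88),z(698,80)],24);print(q.round(1))  # bay front wall top
d=(p[0]+p[1]-p[2]-p[3])/2; u=p[3]-p[0]; 
t=cam('top');print(ray(t,[(190+333/3.8,120+102/3.8),(190+338/3.8,120+202/3.8),(190+398/3.8,120+206/3.8),(190+408/3.8,120+308/3.8)],49).round(1))
E
```

```text
[[440.2 -93.1  49. ]
 [519.  -86.5  49. ]
 [522.6 -37.4  49. ]
 [602.4 -30.8  49. ]]
widths 79.03831394404541 80.03365668923905
4.735349973690709 [479.57950912 -89.80736609  49.        ]
4.729102272778979 [562.47416812 -34.08525668  49.        ]
[[435.5 -40.8  24. ]
 [513.9 -33.6  24. ]
 [518.7  14.4  24. ]
 [598.6  22.   24. ]]
[[599.7 -37.2  49. ]
 [520.2 -41.5  49. ]
 [517.4 -88.7  49. ]
 [437.2 -96.7  49. ]]
```

```bash
cat >> h.py <<'E'
A=np.radians(4.73); XR=np.array([-np.sin(A),np.cos(A),0]); UR=np.array([np.cos(A),np.sin(A),0]); RO=rot(A)
SAND=np.array([479.6,-89.8,0]); ROSE=np.array([562.5,-34.1,0]); NOSE=173.4
def at(p,dx,z): q=p+XR*dx; q[2]=NOSE+z; return q
E
python3 - <<'E'
from h import *
move_pose(at(SAND,-50,120),RO)
move_linear(at(SAND,-50,25),v=150)
sleep(.2);f0=get_state()['ft_force'];print(f0)
move_linear(at(SAND,-18+35,25),v=60)
F=lambda:(get_state()['ft_force']-f0)@XR
sleep(.1);print(F())
d=17
while d<45:
    d+=1.5; move_linear(at(SAND,d,25),v=40); sleep(.05); f=F(); print(d,round(f,1),((get_state()['eef_pos']-SAND)@XR).round(1))
    if f<-14: break
print(get_state()['time'],get_state()['ft_force']-f0)
c=cam('wrist');save(c,'w2')
E
```

```text
[0.49189564 0.06313726 0.46019391]
-0.2672982505029626
18.5 -0.5 18.4
20.0 -1.6 20.0
21.5 -0.1 21.6
23.0 -0.9 23.1
24.5 -0.5 24.6
26.0 0.0 26.1
27.5 -0.8 27.6
29.0 0.0 29.1
30.5 -0.2 30.6
32.0 0.1 32.1
33.5 -0.1 33.6
35.0 -0.3 35.1
36.5 -2.2 36.4
38.0 -9.4 36.9
39.5 -17.6 37.4
10.4333 [ -1.18451497 -17.80464297  -1.50377282]
```

View pics/w2.png

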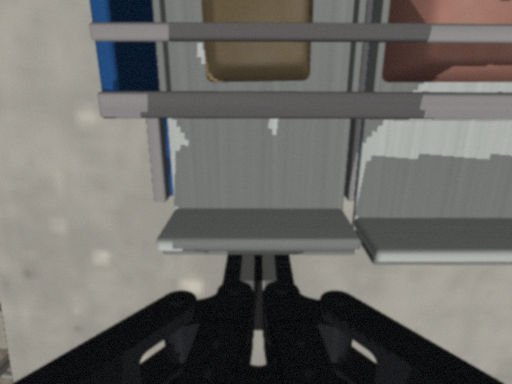

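The sand tray met a hard stop at about 54 mm of travel. In the wrist picture its lip (rows 208–250) is slightly further in than the rose lip (218–262). I'll back off and hook the rose lip from above.

```bash
python3 - <<'E'
from h import *
move_linear(at(SAND,15,25),v=100)
move_linear(at(SAND,15,130),v=200)
move_pose(at(ROSE,-60,150),RO)
c=cam('wrist');save(c,'w3');print(get_state()['time'])
E
```

```text
12.0583
```

View pics/w3.png

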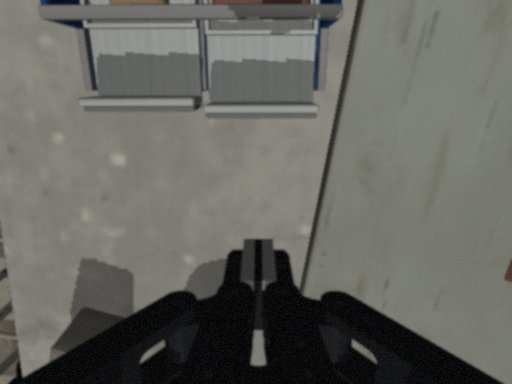

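```bash
python3 - <<'E'
from h import *
c=cam('wrist')
im=c['image']
for u in (141,262): print([int(v) for v in im[90:122,u].mean(1)])
p=ray(c,[(206,108.5),(317,108),(81,101),(197,100.5)],49);print(p.round(1))
m=(p[0]+p[1])/2;n=(p[2]+p[3])/2
print(m,n,(m-ROSE)@XR,(n-m)@XR,(m-n)@UR)
E
```

```text
[96, 99, 98, 98, 97, 89, 78, 73, 92, 111, 130, 140, 147, 146, 144, 130, 107, 93, 97, 97, 101, 106, 113, 119, 121, 122, 120, 119, 120, 122, 117, 120]
[99, 100, 100, 98, 100, 98, 102, 102, 100, 99, 97, 89, 78, 69, 75, 96, 119, 138, 147, 151, 148, 140, 131, 106, 95, 95, 101, 101, 108, 122, 132, 131]
[[523.6 -36.7  49. ]
 [601.1 -29.9  49. ]
 [436.1 -38.6  49. ]
 [517.1 -31.7  49. ]]
[562.32556642 -33.27995187  49.        ] [476.63996249 -35.17397454  49.        ] 0.8316391865046145 5.178091358619108 85.54997026553121
```

Rose lip measures the same within 1 mm, and the sand tray is 5 mm further in, which fits it being home. Next: descend into the pocket and draw the tray out.

```bash
python3 - <<'E'
from h import *
move_linear(at(ROSE,24,150),v=200)
f0=get_state()['ft_force']
z=150
for z in (60,48,40,34,30):
    move_linear(at(ROSE,24,z),v=120); f=get_state()['ft_force']-f0
    if np.linalg.norm(f)>8: print('contact',z,f);break
sleep(.1);f0=get_state()['ft_force']
F=lambda:(get_state()['ft_force']-f0)@XR
d=24
def go(x):
    move_linear(at(ROSE,x,z),v=60); sleep(.05); print(x,round(F(),1),((get_state()['eef_pos']-ROSE)@XR).round(1))
go(10);go(-10);save(cam('wrist'),'w4');print(get_state()['time'])
E
```

```text
10 0.6 9.6
-10 0.8 -10.3
15.6917
```

View pics/w4.png

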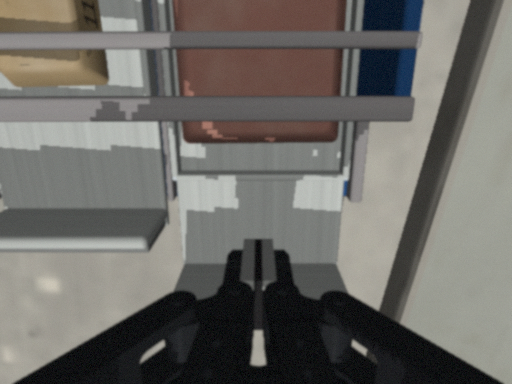

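The finger is hooked behind the rose lip and the tray is following, while the sand tray stays put. I'll continue to the stop.

```bash
python3 - <<'E'
from h import *
z=30
f0=np.array([0.3,0.1,0.4]);
F=lambda:(get_state()['ft_force']-f0)@XR
move_linear(at(ROSE,-72,z),v=60)
d=-72
while d>-100:
    d-=1.5; move_linear(at(ROSE,d,z),v=40); sleep(.05); f=F(); print(d,round(f,1),((get_state()['eef_pos']-ROSE)@XR).round(1))
    if f>14: break
save(cam('wrist'),'w5')
move_linear(at(ROSE,d+14,z),v=80)
move_linear(at(ROSE,d+14,130),v=200)
move_pose(at(ROSE,-130,230),RO)
save(cam('wrist'),'w6');s=get_state();print(s['time'],s['ft_force'])
t=cam('top');cv2.imwrite('pics/t6.png',cv2.resize(t['image'][120:230,190:400],None,fx=3.8,fy=3.8)[:,:,::-1])
E
```

```text
-73.5 0.5 -73.4
-75.0 1.1 -75.0
-76.5 0.4 -76.6
-78.0 0.6 -78.1
-79.5 -0.5 -79.6
-81.0 5.7 -80.5
-82.5 11.1 -81.0
-84.0 15.2 -81.4
20.8917 [ 0.56634052  0.46111618 -0.36331311]
```

View pics/w6.png

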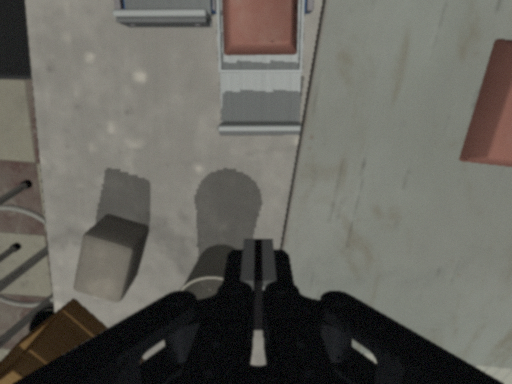

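View pics/w5.png

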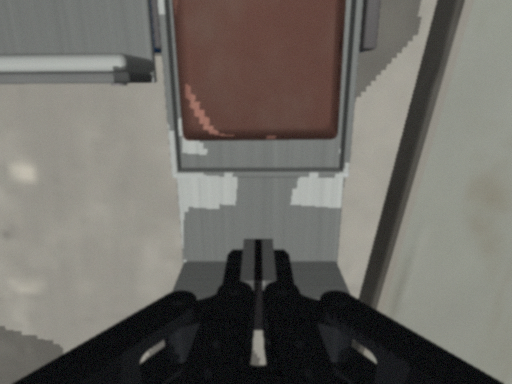

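```bash
python3 - <<'E'
from h import *
c=cam('wrist');im=c['image']
def band(u,a,b):
    g=im[a:b,u-15:u+15].mean((1,2));return [int(v) for v in g]
print(band(165,5,30));print(band(260,115,140))
p=ray(c,[(260,126.5),(165,13.5)],49);print(p.round(1),(p[1]-p[0])@XR)
E
```

```text
[105, 105, 105, 103, 104, 114, 132, 145, 150, 151, 147, 134, 111, 92, 92, 98, 99, 93, 77, 66, 62, 65, 79, 102, 118]
[102, 103, 102, 103, 103, 101, 97, 87, 72, 66, 69, 85, 113, 137, 150, 154, 148, 133, 112, 103, 105, 114, 125, 130, 130]
[[ 569.6 -125.8   49. ]
 [ 479.9  -36.3   49. ]] 96.65359200265127
```

View pics/t6.png

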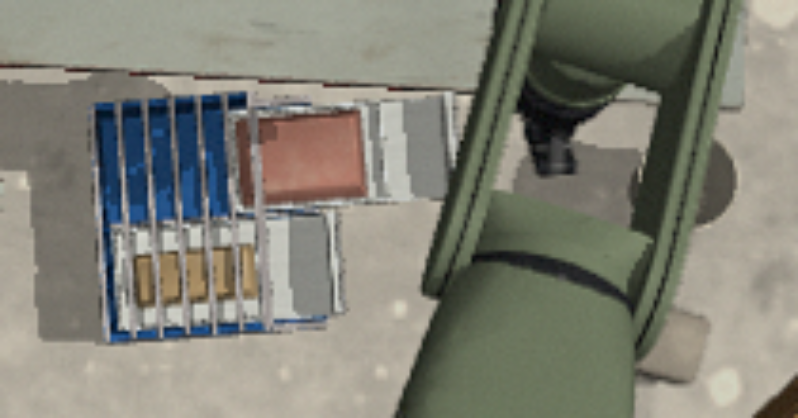

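Using the true band centres (rows 13.3 and 129.6), the lips are about 99 mm apart, against 100 mm for one tray home and the other at its stop. The bystanders are where they were, so I'm handing in.

```bash
python3 - <<'E'
from h import *
c=cam('wrist');p=ray(c,[(260,129.6),(165,13.3)],49);print((p[1]-p[0])@XR,get_state()['time'])
sign_off()
E
```

```text
99.73217629783875 21.0417
the job is handed in; nothing more can be done
```

I pushed the sand tray home, then drew the rose tray out to its outer stop and handed the job in at 21 s of the 45 s allowed.

- **Sand tray:** I pushed on its grey front plate with the shut fingertips until it met a hard stop after about 54 mm of travel. The force along the slide was about 18 N.
- **Rose tray:** I lowered the shut fingers into the finger pocket behind its lip without pinching it. I then drew it out until it met a hard stop about 0.5 mm short of where I expected it, at about 15 N. The fingers were backed off the lip and lifted clear before hand-in.

**Last checks:**
- The two lips measure 99.7 mm apart along the slide, against 100 mm for one tray home and the other at its stop. A first reading gave 96.7 mm because I had the wrong pixel row for the rose lip; I corrected it from the brightness profile.
- In the last pictures the cup and the block look unmoved. The brush was outside those views, but the arm never went near it.
- The samples are still in their trays, and nothing was touching the robot.
- The top camera put the lips 3–5 mm further out than the wrist camera. I used the wrist values, and both contacts agreed with them.

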